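Open the dust extractor's filter hatch by its push-push latch

TASK

The filter in the bench dust extractor is due for a change: first switch the extractor off by pressing down the raised end of its red rocker switch, then press the orange pad of the filter hatch once so that the latch lets go, and withdraw upward so that the hatch pops fully open. Watch that it stays open by itself, with the switch still off, and do not push it down again. Only press with the fingertips: grasp nothing, and leave the pots, jar and tools round it where they are.

Things in the scene. Friction and masses are not known exactly. Their poses are not given: they have to be found in the camera images.
- extractor: Bench dust extractor: grey sheet-metal box screwed to the bench, 180 mm deep (own x), 220 mm wide (own y), 105 mm high to its flat top deck. Its front, with the barred intake mouth, faces its own -x; its left side is +y. Origin: centre of its underside, on the bench top, z up. With the hatch shut nothing rises more than 18 mm over the deck. It does not move.
- rocker (a joint): Red on/off rocker switch on the top deck. 0 rad = on: its front end (nearer the intake) stands up, the rear half lies level. 0.40 rad = off: front half pressed level, rear end up. It snaps over by itself past 0.20 rad and stays at either end. Pressing the front end takes about 4 N; after 6 mm at the point rocker_off_end it meets a hard stop.
- rocker_off_end (a point): Where to press the rocker for off: on top of the front half of the paddle, 13.5 mm in front of the pivot; moves with it. On: 13 mm above the deck here (15 mm at the paddle's front edge). Off: 7 mm above the deck.
- rocker_centre (a point): Middle of the rocker, a V-shaped red paddle 40 mm long (extractor's x) and 28 mm wide, in a black bezel 56x40 mm that stands 4 mm over the deck. 20 mm in front of and 62 mm to the right (-y) of the extractor's centre, 7 mm above the deck; fixed.
- hatch (a joint): Filter hatch in the deck. 0 rad (to 0.01) = shut and latched, negative = pressed in (hard stop at -0.053), positive = open, 0.75 = popped fully, against its stay. Push-push latch under the front edge: pressed in 3.5 mm or more at the pad (3 to 4 N) and let go, the hatch swings up by its spring within 1 s and stays; a shallower press leaves it latched. Pushed shut again it would latch again.
- hatch_pad (a point): Orange ribbed thumb pad, 22x44 mm, on the hatch in the middle of its front edge. The point lies on the top surface 14 mm behind that edge, 86 mm in front of the hinge; 112 mm above the bench when shut. Moves with the hatch. Pressed, it bottoms after about 5 mm, where the force climbs steeply. Let go, it pushes up with under 4 N; fully open it is 57 mm higher and 27 mm further back.
- hatch_hinge (a point): Middle of the hatch's hinge line (along the extractor's y), 106 mm above the bench; fixed. The hatch is a dark square lid 100x100 mm, 8 mm thick, hinged here at its rear edge; shut, its top is 7 mm over the deck; open, its front edge stands 68 mm higher.
- brass_pot_0: Bystander: copper-coloured lidded pot, 34 mm wide, 38 mm tall, loose, beside the extractor. Origin at the centre of its underside. To be left where it is.
- brass_pot_1: Bystander: brass lidded pot, 30 mm wide, 44 mm tall, loose, beside the extractor. Origin at the centre of its underside. To be left where it is.
- jar_pickle: Bystander: glass jar with black screw lid, 77 mm wide, 92 mm tall, loose, beside the extractor. Origin at the centre of its underside. To be left where it is.
- wax_block_0: Bystander: blue wax block, 30x50x18 mm, loose, beside the extractor. Origin at the centre of its underside. To be left where it is.
- plier_a: Bystander: red-handled pliers lying flat, 134x36x12 mm, loose, beside the extractor. Origin at the centre of its underside. To be left where it is.
- loupe: Bystander: silver folding loupe, 24x59x13 mm, loose, lying on the deck behind the rocker. Origin at the centre of its underside. To be left where it is.
- doming_block: Bystander: steel doming cube with round hollows, 46 mm, loose, beside the extractor. Origin at the centre of its underside. To be left where it is.

How it is judged:
By the outcome, as a careful person would: the job done as asked, in the order asked, and still so for the second after the job is handed in, with the robot touching nothing.
It also fails if it takes over 45 s, if anything falls off the work surface, if the arm or the gripper's body presses on something with over 40 N, if the wrist force passes 120 N, or if a joint passes its speed limit or range.

ROBOT

A 6-joint arm with a two-finger parallel gripper is mounted at the origin on a cart in front of the work surface, level with it; the furniture and walls round the work are solid. World frame = base frame: x ahead of the robot, y to its left, z up, the work surface at z = 0. Lengths are in mm, angles in rad, forces in N, time in s.
With the tool pointing down it reaches from about 350 to 775 mm from the base axis. Payload 7.3 kg.
Tool frame: the origin (TCP) lies midway between the tips of the shut fingers; the grasp point (between the pads) lies 19 mm behind it; z points along the fingers, y is the line along which they close (so a half turn about z gives the same grasp; the last joint's range is limited). The gripper opens to 92 mm and grips with 3 to 60 N. Pads are 19 mm wide; open, the fingers measure 130 mm over their backs; the gripper's body (75 mm by 190 mm) begins 47 mm behind the grasp point.
Start: joints at [-1.402, 0.342, 1.524, -0, 1.275, -0.146], TCP at [162.576, -499.213, 226.741] pointing down, gripper open.
Joint ranges: [-2.53, 2.53], [-0.77, 2.02], [0.04, 2.7], [-1, 4.14], [0.28, 2.66], [-3.11, 3.11]. Speed limits (rad/s): [2.57, 2.57, 3.14, 3.14, 3.14, 3.14].

INTERFACE

Orientations are given as [roll, pitch, yaw] about the fixed x, y, z axes, in that order (R = Rz(yaw) Ry(pitch) Rx(roll)).
In Python, from plant import get_obs, capture, camera_model, close_job, search_frame, regions_of, pinpoint gives the robot as it stands. The module is installed in compiled form; this text tells all that it offers.
- The arm moves only by the shell command python3 -m pendant 'ROWS'. ROWS is JSON, one flat list of numbers, 7 for each row, row after row: the shift along the tool's x, y, z in units of 30 mm (1.0 is 30 mm), then the turn, a rotation vector about the tool's x, y, z in units of 4 degrees (1.0 is 4 degrees), then the closure, from -1 (fully open) to 1 (shut), so that 0 is half open. In form: [dx, dy, dz, wx, wy, wz, gripper, dx, dy, dz, wx, wy, wz, gripper, ...]. A call has 1 to 12 rows; each row shifts and turns the commanded pose from where the row before left it, along the tool's axes as they then stand; what a row does not reach is not made up. A row lasts 1/10 s, in which the tool goes at most 50 mm and 8.59 degrees, less where a joint would pass 70% of its speed; a pose out of reach is approached as far as the arm can. A call with a number of a shift or a turn outside -1 to 1 is refused whole. A call with a gripper value outside its range is refused whole. The fingers move at their own pace and stop on an object; the grip force is fixed at half the most. Time passes only in rows, so rows that do not move let the fingers close. It gives the time, the measured TCP pose, the force, the opening and the grip force at its end, in the units of the state.
- get_obs(): the state, without advancing time (a new reading comes with each control period).
- capture(name): name is "side" or "top"; returns the picture (400x640x3 uint8, red, green, blue); there is no depth.
- camera_model(name): a dict with "fov_y" (degrees; the focal length in pixels is half the picture's height over the tangent of half this angle, whatever the lens; pixels are square), "cx", "cy" (the principal point, pixels), "pose" (4x4, takes a point from camera to world coordinates). Camera axes: x right, y up, looking along -z (the intrinsics and any distortion apply to the point x, -y, -z); pixel columns grow to the right and rows downward; lengths in mm; the calibration is good to about 2 mm. A picture is of the moment at which its call begins. camera_model takes no time and is no camera call.
- close_job(): hands the job in; it is judged then, once.
Trained networks look in the newest picture that a camera, given by its name, has taken for a name from the list of things; names that differ only in an ending like _2 or _b are one class to them, and where a whole thing is asked for, a point or a joint stands for the part that bears it (a point fixed in the world has none). Each returns a list of dicts, best first, with "score" (0 to 1); they miss things now and then, are a little off and sometimes report something else, mostly with a low value. They report only what shows in the picture. A call takes as long as a camera call.
- search_frame(camera, thing): "location" ([column, row] in pixels, amid what is visible of it).
- regions_of(camera, thing): "pixels" (400x640 bool, what is visible of it) and "location" ([column, row] in pixels, amid what is visible of it).
- pinpoint(camera, thing): "location" ([column, row] in pixels: a listed point, or the origin of a listed thing).
The state is a dict: "time": time; "joint_positions": joint angles; "dq": joint speeds; "tau": joint torques, N m; "tool_pos": TCP position; "tcp_rot": TCP orientation; "contact_force": force on the tool from outside, world axes, zero at the start; "moment": the same for the moment, N m; "grip_width": finger opening in mm; "finger_force": force on a finger pad.
Only numpy, scipy, OpenCV 4.12 (cv2) and the standard library are available. Lean on these libraries where they do the work, as an engineer would, in place of code of your own. Each camera call takes 0.05 s, during which the arm holds its last target. There are 200 camera calls.

## Working session

There is one attempt and no reset: what is moved stays moved. The work goes in short steps, Python scripts to look and compute and a shell command to move; the robot and the scene stay as the last step left them, time stands still between calls to the robot, and variables do not carry over. Pictures are saved under pics/ and viewed, at most 10 in all, crops included, and the job is handed in when it is done.

```bash
mkdir -p pics; cat > h.py <<'E'
import numpy as np, cv2
from plant import *
def save(c,n):
    im=capture(c); cv2.imwrite(f'pics/{n}.png',im[:,:,::-1]); return im
def ray(c,uv):
    m=camera_model(c); f=200/np.tan(np.radians(m['fov_y'])/2); P=np.array(m['pose'])
    d=np.array([(uv[0]-m['cx'])/f,-(uv[1]-m['cy'])/f,-1]); return P[:3,3],P[:3,:3]@d
def onz(c,uv,z):
    o,d=ray(c,uv); return o+d*(z-o[2])/d[2]
def proj(c,p):
    m=camera_model(c); f=200/np.tan(np.radians(m['fov_y'])/2); P=np.array(m['pose'])
    q=P[:3,:3].T@(np.array(p)-P[:3,3]); return m['cx']-f*q[0]/q[2], m['cy']+f*q[1]/q[2]
E
python3 - <<'E'
from h import *
np.set_printoptions(precision=1,suppress=True)
Z=dict(rocker_off_end=118,rocker_centre=112,hatch_pad=112,hatch_hinge=106,extractor=0,loupe=105,jar_pickle=0)
for c in ('side','top'):
    save(c,c+'0'); m=camera_model(c); print(c,{k:v for k,v in m.items() if k!='pose'},np.array(m['pose']))
    for t,z in Z.items():
        for r in pinpoint(c,t)[:2]: print(t,round(r['score'],2),np.array(r['location']),onz(c,r['location'],z))
print(get_obs())
E
```

```text
side {'fov_y': 45.25346902270201, 'cx': 325.5282541084359, 'cy': 203.38166718988828} [[  -0.9    0.2   -0.3  211.7]
 [  -0.4   -0.6    0.7 1013.6]
 [  -0.     0.8    0.6  650.7]
 [   0.     0.     0.     1. ]]
rocker_centre 0.8 [340.9 154.2] [496.  188.3 112. ]
hatch_pad 0.7 [349.2 177.9] [451.  266.4 112. ]
hatch_hinge 0.68 [305.9 185.6] [524.7 312.6 106. ]
extractor 0.84 [332.2 212.2] [493.4 248.4   0. ]
loupe 0.45 [300.3 158.9] [574.3 225.2 105. ]
jar_pickle 0.95 [301.7 271.5] [485.3 436.    0. ]
top {'fov_y': 53.52134777312577, 'cx': 315.8838201095393, 'cy': 200.19178265348808} [[  0.    1.   -0.1 361.6]
 [ -1.    0.    0.  370.5]
 [  0.    0.1   1.  924.7]
 [  0.    0.    0.    1. ]]
rocker_off_end 0.75 [389.9 192.6] [501.  179.7 118. ]
hatch_pad 0.88 [341.5 215.5] [452.5 280.4 112. ]
hatch_pad 0.55 [400.7 164.4] [563.2 153.8 112. ]
hatch_hinge 0.85 [327.1 178.5] [531.3 310.  106. ]
hatch_hinge 0.61 [299.4 247.1] [387.1 366.6 106. ]
extractor 0.87 [348.1 201.2] [499.3 252.2  -0. ]
loupe 0.54 [368.7 156.4] [581.2 220.8 105. ]
{'time': 0.8, 'joint_positions': array([-1.4,  0.3,  1.5,  0. ,  1.3, -0.1]), 'dq': array([-0., -0., -0., -0., -0.,  0.]), 'tau': array([  0. , -43.1, -24.4,   0.1,   0. ,  -0. ]), 'tool_pos': array([ 162.6, -499.2,  226.7]), 'tcp_rot': array([ 3.1, -0. ,  0.3]), 'contact_force': array([ 0.6, -0.6,  0.3]), 'moment': array([-0., -0.,  0.]), 'finger_force': 0.0, 'grip_width': 91.54792597390244}
```

View pics/top0.png

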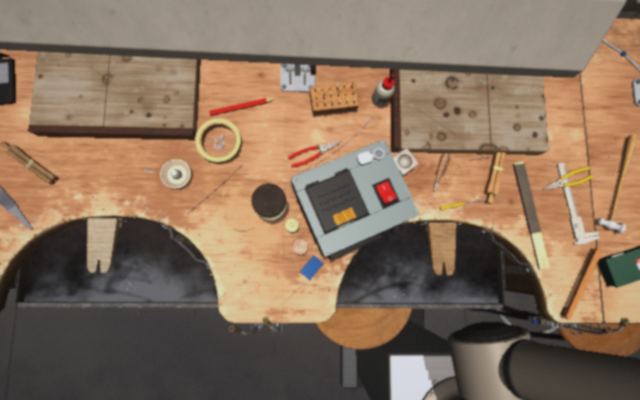

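View pics/side0.png

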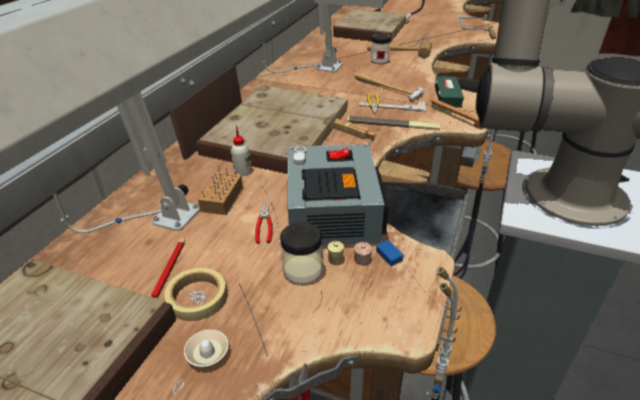

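The top view shows the extractor rotated about 20–25°, with the red rocker at (386,191) and the orange pad at (344,215). The side view agrees, with the rocker at (340,155) and the pad at (349,181). Nothing stands directly above the extractor. Next I'll fit its pose from the silhouettes in both views.

```bash
cat > fit.py <<'E'
from h import *
from scipy.optimize import minimize
np.set_printoptions(precision=1,suppress=True)
M={}
for c in ('side','top'):
    capture(c)
    M[c]=np.array(regions_of(c,'extractor')[0]['pixels']).astype(bool); print(c,M[c].sum())
    for t in ('rocker','hatch_pad','hatch'):
        r=regions_of(c,t)
        if r: print(c,t,round(r[0]['score'],2),np.array(r[0]['location']),r[0]['pixels'].sum(),onz(c,r[0]['location'],112))
B=np.array([[a*90,b*110,z] for a in(-1,1) for b in(-1,1) for z in(0,105)],float)
def sil(c,p):
    R=np.array([[np.cos(p[2]),-np.sin(p[2])],[np.sin(p[2]),np.cos(p[2])]])
    q=[proj(c,[*(R@b[:2]+p[:2]),b[2]]) for b in B]
    im=np.zeros((400,640),np.uint8); cv2.fillConvexPoly(im,np.round(cv2.convexHull(np.float32(q))*16).astype(np.int32),1,cv2.LINE_AA,4); return im>0
def cost(p,cs):
    s=0
    for c in cs:
        # bystanders may occlude: use mask's closed hull
        m=M[c]; S=sil(c,p); s+=1-(m&S).sum()/(m|S).sum()
    return s
for cs in (['side'],['top'],['side','top']):
    r=min((minimize(lambda v:cost([v[0]*10,v[1]*10,v[2]/10],cs),[49.7,25,y],method='Nelder-Mead',options=dict(initial_simplex=np.array([[49.7,25,y],[51.7,25,y],[49.7,27,y],[49.7,25,y+1]]))) for y in(3,4,5)),key=lambda r:r.fun)
    v=r.x; p=[v[0]*10,v[1]*10,v[2]/10]; R=np.array([[np.cos(p[2]),-np.sin(p[2])],[np.sin(p[2]),np.cos(p[2])]])
    print(cs,r.fun,np.array(p[:2]),'yaw %.3f'%p[2],'rocker_c',R@[-20,-62]+p[:2],'off_end',R@[-33.5,-62]+p[:2])
E
python3 fit.py
```

```text
side 8354
side rocker 0.63 [341.5 156.2] 194 [492.1 195.4 112. ]
side hatch_pad 0.64 [329.4 183. ] 1682 [481.7 296.4 112. ]
side hatch 0.65 [327.8 184.2] 1676 [483.1 301.2 112. ]
top 9024
top rocker 0.73 [385.8 194.8] 281 [497.2 187.1 112. ]
top hatch_pad 0.81 [331.7 198.9] 2338 [487.  300.8 112. ]
top hatch 0.82 [335.1 201.6] 2377 [481.4 293.7 112. ]
['side'] 0.1420644891122278 [494.7 242.1] yaw 0.486 rocker_c [505.9 177.9] off_end [494.  171.6]Traceback (most recent call last):
  File "fit.py", line 23, in <module>
    r=min((minimize(lambda v:cost([v[0]*10,v[1]*10,v[2]/10],cs),[49.7,25,y],method='Nelder-Mead',options=dict(initial_simplex=np.array([[49.7,25,y],[51.7,25,y],[49.7,27,y],[49.7,25,y+1]]))) for y in(3,4,5)),key=lambda r:r.fun)
  File "fit.py", line 23, in <genexpr>
    r=min((minimize(lambda v:cost([v[0]*10,v[1]*10,v[2]/10],cs),[49.7,25,y],method='Nelder-Mead',options=dict(initial_simplex=np.array([[49.7,25,y],[51.7,25,y],[49.7,27,y],[49.7,25,y+1]]))) for y in(3,4,5)),key=lambda r:r.fun)
           ~~~~~~~~^^^^^^^^^^^^^^^^^^^^^^^^^^^^^^^^^^^^^^^^^^^^^^^^^^^^^^^^^^^^^^^^^
[... 325 characters left out ...]
bda>
    r=min((minimize(lambda v:cost([v[0]*10,v[1]*10,v[2]/10],cs),[49.7,25,y],method='Nelder-Mead',options=dict(initial_simplex=np.array([[49.7,25,y],[51.7,25,y],[49.7,27,y],[49.7,25,y+1]]))) for y in(3,4,5)),key=lambda r:r.fun)
                             ~~~~^^^^^^^^^^^^^^^^^^^^^^^^^^^^^^
  File "fit.py", line 20, in cost
    m=M[c]; S=sil(c,p); s+=1-(m&S).sum()/(m|S).sum()
              ~~~^^^^^
  File "fit.py", line 14, in sil
    q=[proj(c,[*(R@b[:2]+p[:2]),b[2]]) for b in B]
       ~~~~^^^^^^^^^^^^^^^^^^^^^^^^^^^
  File "h.py", line 11, in proj
    m=camera_model(c); f=200/np.tan(np.radians(m['fov_y'])/2); P=np.array(m['pose'])
ValueError: time passes only in moves, steps and waits
```

```bash
cat >> h.py <<'E'
_cm=camera_model; _c={}
def camera_model(c):
    if c not in _c: _c[c]=_cm(c)
    return _c[c]
def colour(c,im,box):
    out={}
    hsv=cv2.cvtColor(im,cv2.COLOR_RGB2HSV)
    for n,lo,hi in(('red',(0,150,90),(6,255,255)),('orange',(12,170,120),(24,255,255))):
        m=cv2.inRange(hsv,lo,hi); k=np.zeros_like(m); k[box[1]:box[3],box[0]:box[2]]=1; m*=k
        k,l,s,ce=cv2.connectedComponentsWithStats(m); i=1+s[1:,4].argmax(); out[n]=(ce[i],s[i,4],onz(c,ce[i],112))
    return out
E
cat >> fit.py <<'E'
print(colour('side',cv2.imread('pics/side0.png')[:,:,::-1],(290,145,380,210)))
print(colour('top',cv2.imread('pics/top0.png')[:,:,::-1],(300,145,415,250)))
E
python3 fit.py
```

```text
side 8282
side rocker 0.6 [337.8 156.7] 160 [498.8 200.  112. ]
side hatch_pad 0.96 [327.3 183.7] 1683 [484.7 300.  112. ]
side hatch 0.87 [329.8 182.1] 1679 [482.  293.2 112. ]
top 9259
top rocker 0.53 [387.1 195. ] 250 [496.9 184.3 112. ]
top hatch_pad 0.76 [334.1 199.7] 2289 [485.4 295.8 112. ]
top hatch 0.66 [331.8 200.5] 2296 [483.6 300.6 112. ]
['side'] 0.1427370191297036 [494.6 242.2] yaw 0.484 rocker_c [505.8 178. ] off_end [493.8 171.8]
['top'] 0.07852530722766093 [492.5 251.6] yaw 0.427 rocker_c [499.9 186.9] off_end [487.7 181.3]
['side', 'top'] 0.23685602784862192 [491.3 251.3] yaw 0.446 rocker_c [500.  186.7] off_end [487.9 180.9]
{'red': (array([338.1, 153.8]), np.int32(156), array([502.2, 189. , 112. ])), 'orange': (array([348.3, 180.2]), np.int32(155), array([450.2, 274.5, 112. ]))}
{'red': (array([385.6, 191.7]), np.int32(285), array([503.8, 187.4, 112. ])), 'orange': (array([344. , 215.8]), np.int32(198), array([451.9, 275.3, 112. ]))}
```

```bash
cat > go.py <<'E'
from h import *; import sys
from scipy.spatial.transform import Rotation as Ro
o=get_obs(); p=o['tool_pos']; R=Ro.from_euler('xyz',o['tcp_rot'])
x,y,z,yaw=map(float,sys.argv[1:5])
T=Ro.from_euler('xyz',[np.pi,0,yaw])
np.set_printoptions(precision=3,suppress=True)
print('t',o['time'],'pos',p,'rpy',o['tcp_rot'],'F',o['contact_force'],'w',o['grip_width'])
print('shift now units',R.inv().apply(np.array([x,y,z])-p)/30,'after turn',T.inv().apply(np.array([x,y,z])-p)/30,'turn units',np.degrees((R.inv()*T).as_rotvec())/4)
E
python3 go.py 420 -250 226 0.435; python3 go.py 488 181 226 0.435
```

```text
t 1.8 pos [ 162.575 -499.221  226.744] rpy [3.142 0.    0.315] F [0.224 0.439 0.706] w 91.99133486508936
shift now units [10.731 -5.242  0.024] after turn [11.283 -3.918  0.025] turn units [ 0.001  0.    -1.722]
t 1.8 pos [ 162.575 -499.221  226.744] rpy [3.142 0.    0.315] F [0.224 0.439 0.706] w 91.99133486508936
shift now units [ 17.335 -18.201   0.023] after turn [ 19.392 -15.991   0.025] turn units [ 0.001  0.    -1.722]
```

```bash
python3 -m pendant '[0.9,-0.4,0,0,0,-0.86,1, 0.9,-0.4,0,0,0,-0.86,1, 0.9,-0.4,0,0,0,0,1, 0.9,-0.4,0,0,0,0,1, 0.9,-0.4,0,0,0,0,1, 0.9,-0.4,0,0,0,0,1, 0.9,-0.4,0,0,0,0,1, 0.9,-0.4,0,0,0,0,1, 0.9,-0.5,0,0,0,0,1, 0.9,-0.5,0,0,0,0,1, 0.9,-0.5,0,0,0,0,1, 0.9,-0.5,0,0,0,0,1]'; python3 go.py 488 181 200 0.435
```

```text
time: 3.0
tool_pos: [395.2, -223.8, 226.9]
tcp_rot: [3.141, -0.0, 0.435]
contact_force: [0.4, -0.2, 0.1]
grip_width: 1.6
finger_force: 0.0
t 3.0 pos [ 395.159 -223.848  226.852] rpy [ 3.141 -0.     0.435] F [ 0.407 -0.223  0.055] w 1.6359057786874782
shift now units [  8.491 -10.936   0.892] after turn [  8.493 -10.934   0.895] turn units [ 0.006 -0.002 -0.003]
```

```bash
python3 -m pendant '[0.7,-0.9,0,0,0,0,1, 0.7,-0.9,0,0,0,0,1, 0.7,-0.9,0,0,0,0,1, 0.7,-0.9,0,0,0,0,1, 0.7,-0.9,0,0,0,0,1, 0.7,-0.9,0,0,0,0,1, 0.7,-0.9,0,0,0,0,1, 0.7,-0.9,0,0,0,0,1, 0.7,-0.9,0.2,0,0,0,1, 0.7,-0.9,0.2,0,0,0,1, 0.7,-0.9,0.2,0,0,0,1, 0.7,-0.9,0.2,0,0,0,1]'; python3 go.py 488 181 150 0.435
```

```text
time: 4.2
tool_pos: [486.8, 176.6, 202.5]
tcp_rot: [3.141, -0.0, 0.435]
contact_force: [-0.0, -0.8, -0.4]
grip_width: 0.6
finger_force: 0.0
t 4.2 pos [486.768 176.557 202.548] rpy [ 3.141 -0.     0.435] F [-0.004 -0.793 -0.386] w 0.5582780678883027
shift now units [ 0.099 -0.117  1.752] after turn [ 0.1   -0.117  1.752] turn units [ 0.004 -0.005  0.   ]
```

```bash
python3 -m pendant '[0.1,-0.12,0.9,0,0,0,1, 0,0,0.9,0,0,0,1, 0,0,0.2,0,0,0,1, 0,0,0,0,0,0,1]'; python3 go.py 488 181 118 0.435; python3 - <<'E'
from h import *
a=save('side','a'); b=save('top','b')
a=cv2.resize(a[100:230,260:420],None,fx=4,fy=4,interpolation=2)[:,:,::-1].copy()
cv2.imwrite('pics/a_side.png',a)
b=cv2.resize(b[120:270,280:430],None,fx=4,fy=4,interpolation=2)[:,:,::-1].copy()
cv2.imwrite('pics/a_top.png',b)
p=get_obs()['tool_pos']
print(proj('side',p),proj('top',p))
E
```

```text
time: 4.6
tool_pos: [487.3, 179.4, 142.2]
tcp_rot: [-3.141, 0.002, 0.435]
contact_force: [-0.2, -0.5, 0.2]
grip_width: 0.4
finger_force: 0.0
t 4.6 pos [487.326 179.438 142.166] rpy [-3.141  0.002  0.435] F [-0.203 -0.492  0.202] w 0.3680447436955219
shift now units [ 0.044 -0.037  0.805] after turn [ 0.042 -0.038  0.806] turn units [-0.005  0.029 -0.003]
(np.float64(345.82766737287005), np.float64(139.7407251061933)) (np.float64(393.0985509270936), np.float64(196.55085715754774))
```

View pics/a_side.png

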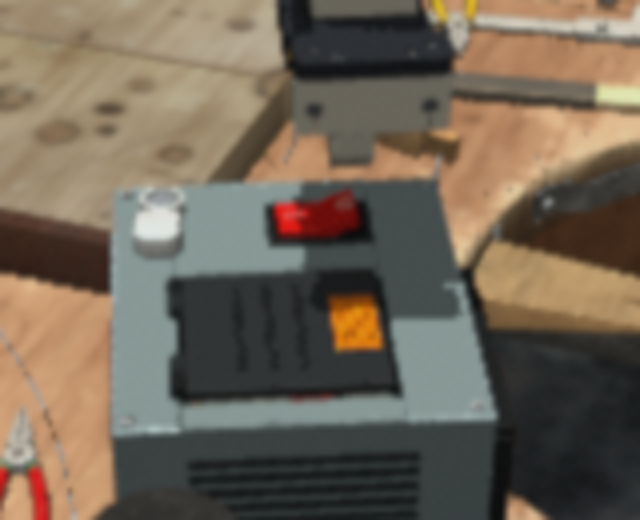

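View pics/a_top.png

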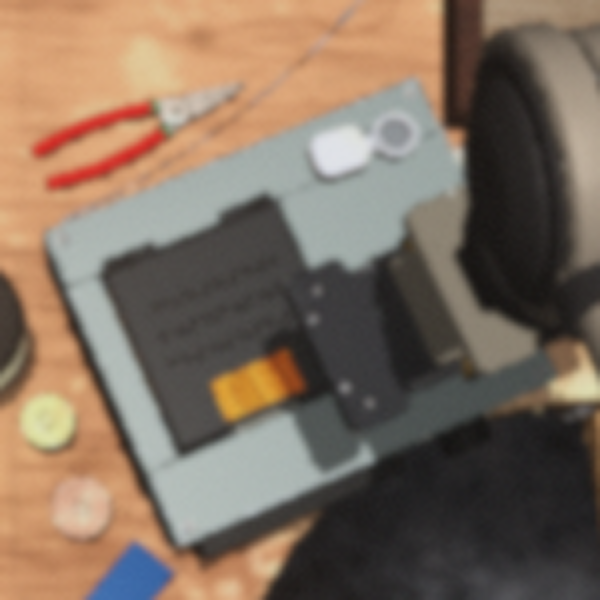

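The side crop shows the shut fingertips at (350,163), within 2 px of the prediction. They hang above the raised front half of the rocker at about (342,212), which is full-picture (345.5,153). The top crop shows the gripper over the rocker, with the hatch shut and the pad at (255,388).

```bash
python3 - <<'E'
from h import *
for p in ([489,181,118],[488,181,120],[483,178,120],[501,187,112],[451,275,112]): print(p,[((np.array(proj('side',p))-[260,100])*4).round(),np.array(proj('top',p)).round(1)])
E
```

```text
[489, 181, 118] [array([341., 203.]), array([389.4, 198.3])]
[488, 181, 120] [array([343., 200.]), array([389.6, 198.6])]
[483, 178, 120] [array([353., 199.]), array([391.1, 201. ])]
[501, 187, 112] [array([316., 214.]), array([385.8, 193. ])]
[451, 275, 112] [array([351., 321.]), array([344.1, 216.3])]
```

```bash
python3 -m pendant '[0,-0.04,0.4,0,0,0,1, 0,0,0.2,0,0,0,1, 0,0,0.15,0,0,0,1, 0,0,0.15,0,0,0,1, 0,0,0.1,0,0,0,1, 0,0,0,0,0,0,1]'; python3 go.py 487.5 181 112 0.435
```

```text
time: 5.3
tool_pos: [487.4, 180.7, 112.7]
tcp_rot: [3.141, -0.0, 0.435]
contact_force: [-0.4, -0.1, 0.2]
grip_width: 0.2
finger_force: 0.0
t 5.3 pos [487.446 180.713 112.742] rpy [ 3.141 -0.     0.435] F [-0.446 -0.098  0.15 ] w 0.17028636833264083
shift now units [ 0.006 -0.008  0.025] after turn [ 0.006 -0.008  0.025] turn units [ 0.002 -0.005 -0.002]
```

```bash
python3 -m pendant '[0,0,0.06,0,0,0,1, 0,0,0,0,0,0,1]'; python3 -m pendant '[0,0,-0.3,0,0,0,1, 0,0,-0.7,0,0,0,1, 0,0,-0.9,0,0,0,1, 0,0,0,0,0,0,1]'; python3 go.py 451 275 150 0.435; python3 - <<'E'
from h import *
a=save('side','c')
cv2.imwrite('pics/c_side.png',cv2.resize(a[100:230,260:420],None,fx=4,fy=4,interpolation=2)[:,:,::-1])
E
```

```text
time: 5.5
tool_pos: [487.5, 180.8, 112.5]
tcp_rot: [3.141, -0.001, 0.435]
contact_force: [-5.3, -1.6, 15.9]
grip_width: 0.1
finger_force: 7.6
time: 5.9
tool_pos: [489.5, 181.2, 171.3]
tcp_rot: [3.14, -0.007, 0.435]
contact_force: [0.2, 0.3, -0.2]
grip_width: -0.0
finger_force: 0.0
t 5.9 pos [489.46  181.218 171.262] rpy [ 3.14  -0.007  0.435] F [ 0.205  0.307 -0.17 ] w -0.015017631724673151
shift now units [ 0.15  -3.376  0.704] after turn [ 0.155 -3.375  0.709] turn units [ 0.023 -0.099 -0.001]
```

View pics/c_side.png

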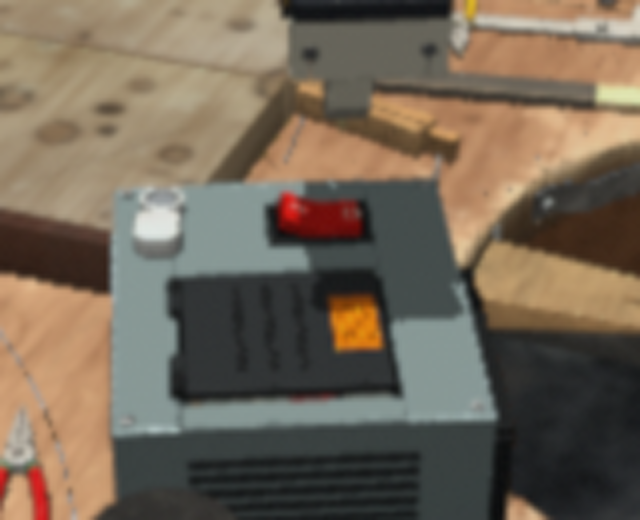

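The rocker is off: its rear end is now up at crop (290,208) and the front is level. The pad is at (355,322) and the hatch is still shut. I'll move over to the pad next.

```bash
python3 -m pendant '[0,-0.8,0,0,0,0,1, 0.05,-0.9,0,0,-0.1,0,1, 0,-0.9,0.2,0,0,0,1, 0,-0.7,0.5,0,0,0,1, 0,0,0.4,0,0,0,1, 0,0,0,0,0,0,1]'; python3 go.py 451 275 112 0.435
```

```text
time: 6.55
tool_pos: [445.3, 270.4, 132.4]
tcp_rot: [3.141, 0.012, 0.436]
contact_force: [0.8, 0.2, 0.6]
grip_width: 0.1
finger_force: 0.0
t 6.55 pos [445.257 270.43  132.416] rpy [3.141 0.012 0.436] F [0.798 0.185 0.625] w 0.0702153801606704
shift now units [ 0.246 -0.057  0.678] after turn [ 0.238 -0.057  0.681] turn units [0.003 0.17  0.015]
```

```bash
python3 -m pendant '[0.18,-0.06,0,0,0.1,0,1, 0,0,0,0,0,0,1, 0,0,0,0,0,0,1]'; python3 go.py 451 275 107.5 0.435; python3 - <<'E'
from h import *
a=save('side','d')
cv2.imwrite('pics/d_side.png',cv2.resize(a[100:230,260:420],None,fx=4,fy=4,interpolation=2)[:,:,::-1])
for p in (get_obs()['tool_pos'],[451,275,112]): print((np.array(proj('side',p))-[260,100])*4)
E
```

```text
time: 6.85
tool_pos: [451.6, 274.5, 135.3]
tcp_rot: [3.141, -0.001, 0.434]
contact_force: [0.2, -0.7, 0.2]
grip_width: 0.3
finger_force: 0.0
t 6.85 pos [451.624 274.518 135.331] rpy [ 3.141 -0.001  0.434] F [ 0.224 -0.716  0.19 ] w 0.3009403879529204
shift now units [-0.013 -0.023  0.928] after turn [-0.012 -0.023  0.928] turn units [ 0.003 -0.015 -0.016]
[351.76415076 280.72289922]
[351.28956357 320.94211503]
```

View pics/d_side.png

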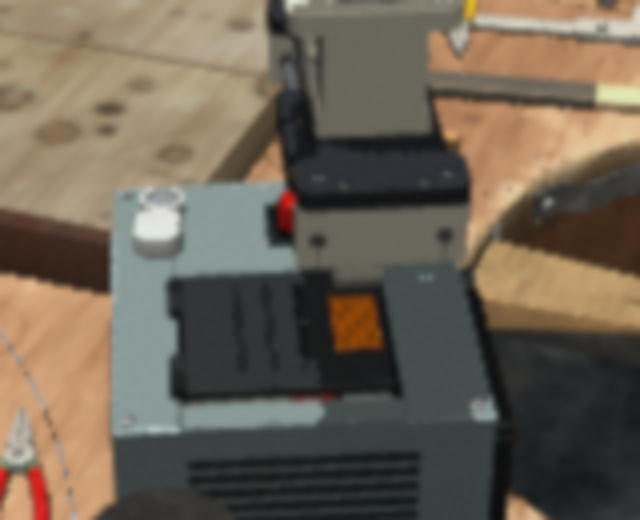

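The tips at (355,280) sit straight above the pad centre at (356,322), so I'll press now.

```bash
python3 -m pendant '[0,-0.02,0.5,0,0,0,1, 0,0,0.2,0,0,0,1, 0,0,0.1,0,0,0,1, 0,0,0.08,0,0,0,1, 0,0,0.03,0,0,0,1, 0,0,0,0,0,0,1]'; python3 go.py 451 275 107.5 0.435
```

```text
time: 7.5
tool_pos: [450.5, 275.3, 108.1]
tcp_rot: [3.141, 0.0, 0.435]
contact_force: [-1.4, -1.9, 3.6]
grip_width: 0.5
finger_force: 1.9
t 7.5 pos [450.525 275.264 108.054] rpy [3.141 0.    0.435] F [-1.412 -1.911  3.619] w 0.4636897894608704
shift now units [0.011 0.015 0.018] after turn [0.011 0.015 0.018] turn units [ 0.005  0.001 -0.001]
```

```bash
python3 -m pendant '[0,0,0.03,0,0,0,1, 0,0,0,0,0,0,1]'; python3 -m pendant '[0,0,-0.5,0,0,0,1, 0,0,-1,0,0,0,1, 0,0,-1,0,0,0,1, 0,0,-1,0,0,0,1, 0,0,-1,0,0,0,1, 0,0,-0.5,0,0,0,1, 0,0,0,0,0,0,1, 0,0,0,0,0,0,1, 0,0,0,0,0,0,1, 0,0,0,0,0,0,1]'; python3 - <<'E'
from h import *
a=save('side','e')
cv2.imwrite('pics/e_side.png',cv2.resize(a[70:230,250:430],None,fx=3.6,fy=3.6,interpolation=2)[:,:,::-1])
E
```

```text
time: 7.7
tool_pos: [450.7, 275.4, 107.9]
tcp_rot: [3.141, -0.001, 0.435]
contact_force: [-4.6, -2.9, 10.7]
grip_width: 0.6
finger_force: 5.1
time: 8.7
tool_pos: [450.2, 275.3, 255.4]
tcp_rot: [3.142, 0.002, 0.435]
contact_force: [-0.4, -0.3, -0.8]
grip_width: 0.3
finger_force: 0.0
```

View pics/e_side.png

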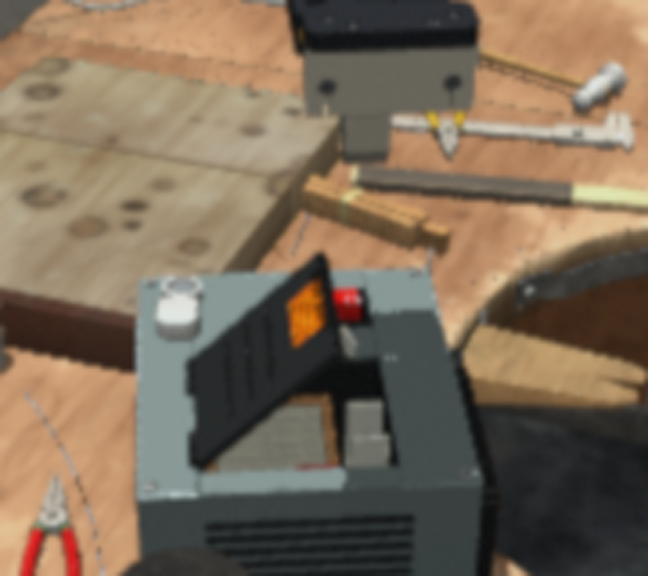

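The hatch stands open, with its pad at (307,313) and its front edge at (325,258), and the filter bay can be seen. I'll draw the arm back, wait, and check again from the top.

```bash
python3 -m pendant '[-0.5,0.5,-0.3,0,0,0,1, -0.7,0.6,0,0,0,0,1, -0.6,0.6,0,0,0,0,1, -0.4,0.5,0,0,0,0,1, 0,0,0,0,0,0,1, 0,0,0,0,0,0,1, 0,0,0,0,0,0,1, 0,0,0,0,0,0,1, 0,0,0,0,0,0,1, 0,0,0,0,0,0,1, 0,0,0,0,0,0,1, 0,0,0,0,0,0,1]'; python3 - <<'E'
from h import *
a=save('side','f'); b=save('top','g')
k=dict(fx=2.5,fy=2.5,interpolation=2)
cv2.imwrite('pics/fin.png',np.hstack([cv2.resize(x,None,**k) for x in (a[130:290,270:420],b[120:280,280:430])])[:,:,::-1])
E
```

```text
time: 9.95
tool_pos: [418.5, 187.9, 265.6]
tcp_rot: [3.141, 0.0, 0.435]
contact_force: [0.4, -0.4, -0.9]
grip_width: 0.2
finger_force: 0.0
```

View pics/fin.png

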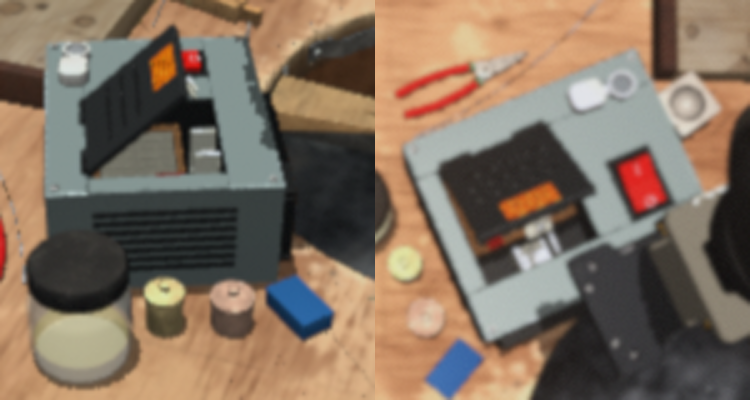

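Both views show the hatch fully open, with the pad at (163,68) on the left and (530,202) on the right. The rocker was not touched again, the bystanders are where they were, and the arm is clear.

```bash
python3 -c "from plant import *; print(close_job())"
```

```text
the job is handed in; nothing more can be done
None
```

The extractor is switched off, the filter hatch is popped fully open and staying up on its own, none of the things around it were moved, and the job is handed in.

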